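# Load the mug press and hold its sprung clamp arm wound to the stop

### The job

Load the mug press: take the mug that has a handle, stand it upright on the press's round plate in front of the fixed half-shell, with its handle pointing out through either of the two side gaps, and let go of it; set it down, do not drop it or tip it over. Then take the clamp arm by its upright grip and swing it against its spring fully to its stop, so that its shoe presses the mug home into the half-shell, and finish while still holding it there by the grip (let go and it springs open). Leave the tumbler, the tape roll and the screwdriver where they are.

Things in the scene. Friction and masses are not known exactly. Their poses are not given: they have to be found in the camera images.
- mug: White ceramic mug, the only one with a handle: straight cylinder, 60 mm diameter, 95 mm tall, open top, wall 4 mm, 0.24 kg. Origin: centre of its underside, z up. Its ear handle (10 mm round bar) points along the mug's +y, out to 58 mm from the axis, 23 to 83 mm above the underside. Starts upright on the bench at any yaw, left or right of the press.
- press: Fixed mug press; position and yaw vary. Origin: on the bench, below the seat's centre. Base plate 12 mm thick, x -120 to 100, y -90 to 155 mm. A round plate (72 mm across, top 20 mm above the bench) carries the mug. Half-shell on its +y side, behind it a blue control box up to 85 mm high (y 78 to 148 mm). The side gaps for the mug's handle face the press's +x and -x.
- seat (a point): Centre of the seat on top of the round plate, 20 mm above the bench: here the mug's underside is centred when it is clamped. Axes as the press. Setting the mug down a few mm short of it, towards the press's -y, keeps it clear of the half-shell; the shoe then pushes it home.
- lever (a joint): Clamp arm's angle about its vertical pivot, rad: 0 = sprung open (arm 0.85 rad clockwise, from above, of the press's +x; starts here), 0.85 = wound to its stop; grows counter-clockwise from above. Return spring: about 2 N at the grip when open, 5 N at the stop, plus about 3 N from the shoe at the end. Dark steel bar 18 mm wide, 25 to 39 mm above the bench.
- grip_mid (a point): Point on the axis of the arm's upright black grip, 100 mm above the bench: the grip is a round post 18 mm in diameter from 54 to 125 mm above the bench, 160 mm from the pivot. It moves with the arm.
- grip: The same upright black grip, a sleeve that turns freely on its own vertical spindle at the arm's end; origin on its axis at bench level.
- shoe: Aluminium shoe on the middle of the clamp arm, 90 mm from the pivot, 26 to 70 mm high, on a small spring (travel 8 mm): it meets a seated mug about 4 mm before the arm's stop. Origin at bench level on the arm's centre line.
- tumbler: Bystander: white ceramic tumbler without a handle, tapered, 52 mm across the foot and 68 mm across the rim, 95 mm tall. Origin: centre of its underside. Leave it alone.
- tape: Bystander: roll of paper tape lying flat, 90 mm across, 24 mm high. Origin: centre of its underside. Leave it alone.
- screwdriver: Bystander: screwdriver lying on the bench. Leave it alone.
- shell (a point): Top edge of the fixed aluminium half-shell, at its middle, 33 mm from the seat's axis towards the press's +y and 70 mm above the bench. The shell has 30 mm inner radius about the seat's axis, stands 20 to 70 mm above the bench and covers 60 degrees either side of +y. Axes as the press.
- pivot (a point): Top of the clamp arm's vertical pivot, at (-90, -55) mm in the press's frame, 44 mm above the bench. Axes as the press. Wound to the stop, the arm lies along the press's +x from here and its grip stands at (70, -55) mm in the press's frame.
Mind the look-alikes: they are no part of the job. What is shaped like the mug but purple is not meant.

How it is judged:
By the outcome, as a careful person would: the job done as asked, in the order asked, and still so for the second after the job is handed in, while the arm keeps its last pose, push and grip.
It also fails if it takes over 51 s, if anything falls off the work surface, if the arm or the gripper's body presses on something with over 40 N, if the wrist force passes 120 N, or if a joint passes its speed limit or range.

### The arm

A 6-joint arm with a two-finger parallel gripper is mounted at the origin on the work surface. World frame = base frame: x ahead of the robot, y to its left, z up, the work surface at z = 0. Lengths are in m, angles in rad, forces in N, time in s.
With the tool pointing down it reaches from about 0.325 to 0.9 m from the base axis. Payload 6.1 kg.
Tool frame: the origin (TCP) lies at the very end of the fingers, on their centre line; the grasp point (between the pads) lies 19 mm behind it; y points along the fingers, x is the direction in which the jaws open and shut, and the axes are right-handed (so a half turn about y gives the same grasp; the last joint's range is limited). The gripper opens to 85 mm and grips with 20 to 120 N. Pads are 22 mm wide; open, the fingers measure 114 mm over their backs; the gripper's body (76 mm by 85 mm) begins 54 mm behind the grasp point. The pads swing forward as they close: fully open they stand 13 mm farther back than shut.
Start: joints at [1.104, 0.22, 1.526, -0, 1.395, -0.126], TCP at [0.209, 0.589, 0.206] pointing down, gripper open.
Joint ranges: [-2.98, 2.98], [-0.91, 2.08], [0.09, 2.57], [-1.24, 4.39], [0.2, 2.65], [-2.68, 2.68]. Speed limits (rad/s): [2.57, 2.57, 3.01, 3.14, 3.14, 3.14].

### API

Orientations are given as [roll, pitch, yaw] about the fixed x, y, z axes, in that order (R = Rz(yaw) Ry(pitch) Rx(roll)).
In Python, from rig import ctrl, get_image gives the robot as it stands. Calls block until the motion is done:
- ctrl.movep(position, orientation): joint-space move of the TCP to a pose.
- ctrl.move_straight(position, orientation=None, v=0.15, f_stop=None): straight line of the TCP; orientation=None keeps the orientation; v is the mean speed in m/s. With f_stop (N) it stops when the force on the tool has changed by that much, and returns True; else False.
- ctrl.goto_joints(angles): joint-space move.
- ctrl.set_gripper(opening, squeeze=None): finger opening in m; squeeze is the grip in N (None keeps the last); returns when the fingers have stopped.
- ctrl.hold(seconds).
- ctrl.ik(position, orientation): joint angles nearest the present ones, or None.
- ctrl.read_state(): the state.
- get_image(name): name is "scene" or "top" or "wrist"; returns a dict with "pixels" (420x560x3 uint8, blue, green, red), "vertical_fov" (degrees; the focal length in pixels is half the picture's height over the tangent of half this angle, whatever the lens; pixels are square), "cx", "cy" (the principal point, pixels), "world_from_camera" (4x4, takes a point from camera to world coordinates); the wrist camera has in their place "T_tool_cam" (4x4, takes a point from camera to tool coordinates, whose origin is the TCP and whose axes are the tool frame's). Camera axes: x right, y down, z forward; pixel columns grow to the right and rows downward; lengths in m; the calibration is good to about 2 mm. A picture is of the moment at which its call begins: read the wrist's pose just before it. There is no depth.
A pose or a line that the arm cannot do raises ctrl.MotionError and nothing moves.
- ctrl.close_job(): hands the job in, once; it reports no verdict.
The state is a dict: "time": time; "joints": joint angles; "qd": joint speeds; "effort": joint torques, N m; "eef_pos": TCP position; "tcp_rot": TCP orientation; "wrist_force": force on the tool from outside, world axes, zero at the start; "ft_torque": the same for the moment, N m; "finger_gap": finger opening in m.
Only numpy, scipy, OpenCV 4.12 (cv2) and the standard library are available. Lean on these libraries where they do the work, as an engineer would, in place of code of your own. Each camera call takes 0.05 s, during which the arm holds its last target.

## Working session

There is one attempt and no reset: what is moved stays moved. The work goes in short steps, each a Python script; the robot and the scene stay as the last script left them, time stands still between calls to the robot, and variables do not carry over. Pictures are saved under pics/ and viewed, and the job is handed in when it is done.

```bash
ls; mkdir -p pics; python3 - <<'E'
from rig import ctrl,get_image
import cv2,numpy as np
s=ctrl.read_state(); print(s)
for n in ["scene","top","wrist"]:
    im=get_image(n); cv2.imwrite(f"pics/a_{n}.png",im["pixels"])
    np.save(f"pics/a_{n}.npy",{k:v for k,v in im.items()},allow_pickle=True)
    print(n,{k:v for k,v in im.items() if k!="pixels"})
E
```

```text
pics
{'time': 0.0, 'joints': array([ 1.10386494e+00,  2.21230661e-01,  1.52761607e+00, -7.90144234e-06,
        1.39472449e+00, -1.26109078e-01]), 'qd': array([-0.00101326,  0.00092135,  0.00012459, -0.00052504, -0.00074883,
       -0.00041015]), 'effort': array([-2.02620700e-03, -4.96912229e+01, -3.89380753e+01, -5.92997767e-04,
        1.17262921e-02,  5.08772348e-05]), 'eef_pos': array([0.20862384, 0.58844758, 0.20519388]), 'tcp_rot': array([-1.57055519,  0.00196383,  1.22997565]), 'wrist_force': array([ 0.42178296, -0.02444589,  0.75103209]), 'ft_torque': array([-0.00789324,  0.02714246,  0.00898337]), 'finger_gap': 0.08567396824550283}
scene {'vertical_fov': 55.304488234539384, 'cx': 284.0173143741582, 'cy': 211.58229315403733, 'world_from_camera': array([[ 0.75206368,  0.49959721, -0.42988702,  1.03170767],
       [ 0.65885936, -0.58714237,  0.47028521, -0.52366376],
       [-0.0174517 , -0.63691951, -0.77073275,  1.01501865],
       [ 0.        ,  0.        ,  0.        ,  1.        ]])}
top {'vertical_fov': 44.98582792779515, 'cx': 283.09176202377563, 'cy': 200.7692427083057, 'world_from_camera': array([[ 0.04207893, -0.97768951,  0.20579745,  0.2368952 ],
       [-0.99911084, -0.04063557,  0.01123703,  0.03601739],
       [-0.00262363, -0.20608731, -0.97853009,  1.29725384],
       [ 0.        ,  0.        ,  0.        ,  1.        ]])}
wrist {'vertical_fov': 64.19217227409725, 'cx': 276.6839045419324, 'cy': 209.05004913528305, 'T_tool_cam': array([[ 9.99999860e-01, -4.62062484e-04, -2.56937330e-04,
        -6.93268454e-05],
       [ 1.17488874e-04, -2.79615384e-01,  9.60112089e-01,
        -1.66867732e-01],
       [-5.15475407e-04, -9.60111985e-01, -2.79615291e-01,
         7.07145406e-02],
       [ 0.00000000e+00,  0.00000000e+00,  0.00000000e+00,
         1.00000000e+00]])}
```

View pics/a_scene.png

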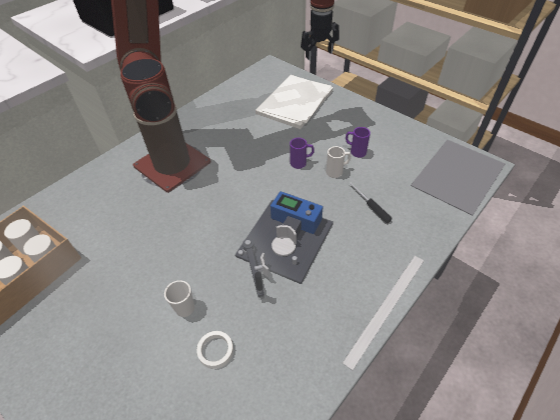

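View pics/a_top.png

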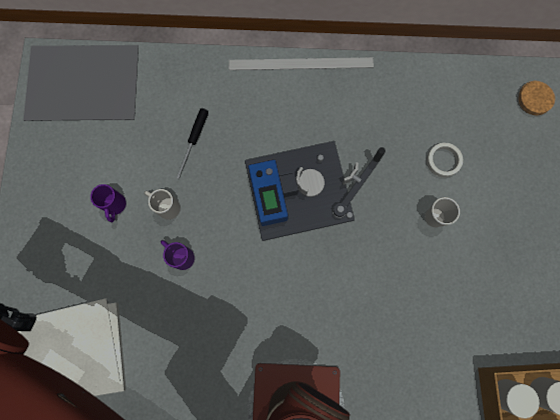

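View pics/a_wrist.png

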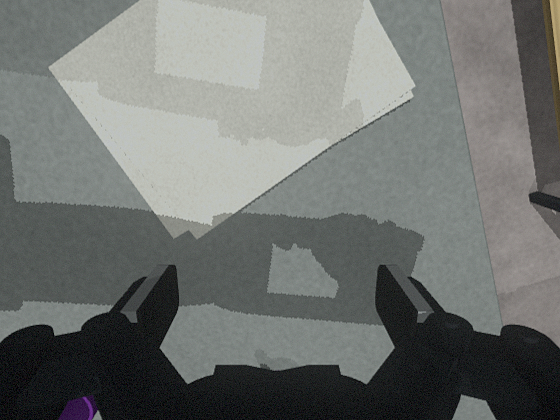

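```bash
cat > h.py <<'E'
import numpy as np,cv2
def load(n): return np.load(f"pics/{n}.npy",allow_pickle=True).item()
def ray(im,px,T=None):
    T=im["world_from_camera"] if T is None else T
    f=210/np.tan(np.radians(im["vertical_fov"])/2)
    d=np.array([(px[0]-im["cx"])/f,(px[1]-im["cy"])/f,1.])
    return T[:3,3],T[:3,:3]@d
def plane(im,px,z,T=None):
    o,d=ray(im,px,T); return o+d*(z-o[2])/d[2]
def proj(im,P,T=None):
    T=im["world_from_camera"] if T is None else T
    f=210/np.tan(np.radians(im["vertical_fov"])/2)
    c=np.linalg.inv(T)@np.append(P,1); return np.array([c[0]/c[2]*f+im["cx"],c[1]/c[2]*f+im["cy"]])
def crop(im,x0,y0,w,h,s,fn):
    c=im["pixels"][y0:y0+h,x0:x0+w]; cv2.imwrite(fn,cv2.resize(c,None,fx=s,fy=s,interpolation=cv2.INTER_CUBIC))
E
python3 - <<'E'
from h import *
t=load("a_top"); s=load("a_scene")
crop(t,240,135,150,110,5,"pics/b1.png"); crop(t,85,170,120,105,5,"pics/b2.png")
crop(s,230,180,110,120,5,"pics/b3.png"); crop(s,275,115,110,75,6,"pics/b4.png")
E
```

```text
(no output)
```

View pics/b1.png

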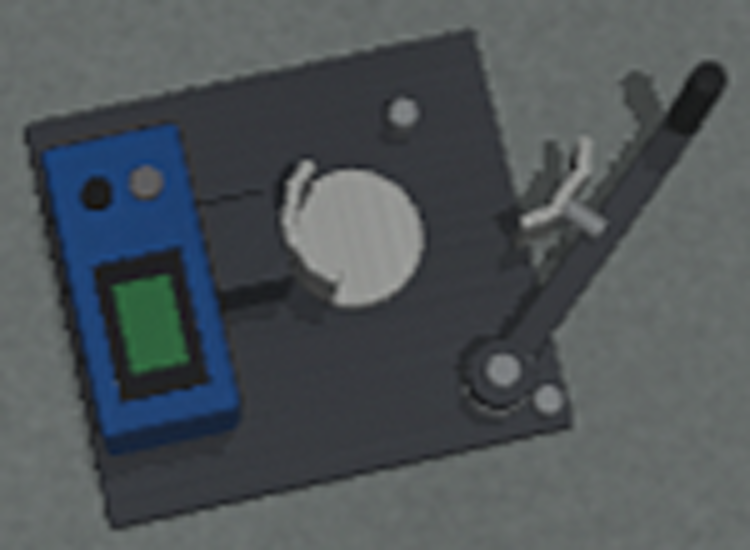

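View pics/b2.png

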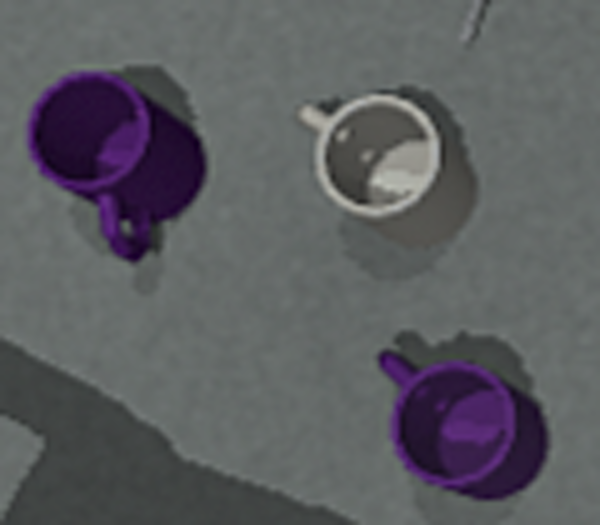

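View pics/b3.png

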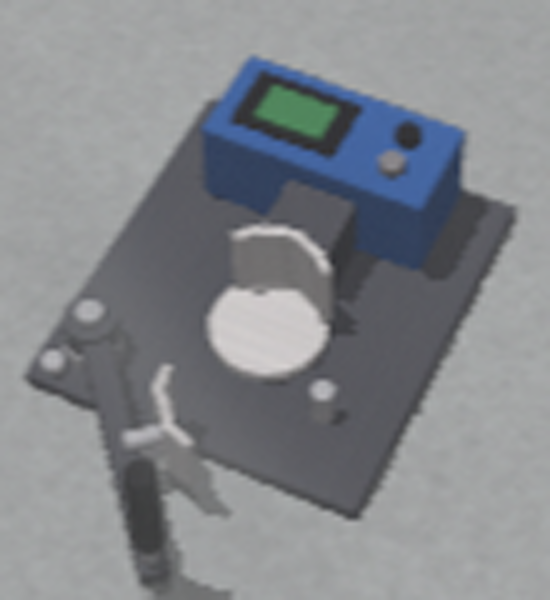

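View pics/b4.png

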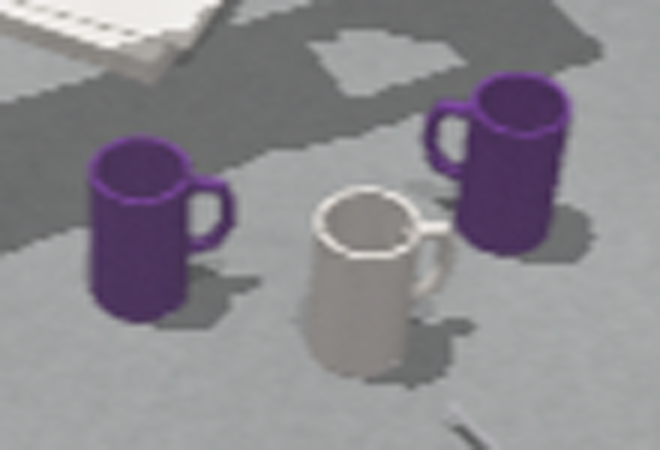

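```bash
python3 - <<'E'
from h import *
t=load("a_top"); s=load("a_scene")
def c(p,x0,y0,k): return ((p[0]+.5)/k-.5+x0,(p[1]+.5)/k-.5+y0)
L=np.array([[100,155],[100,-90],[-120,-90],[-120,155]])/1000.
def fit(W,L):
    W=W[:,:2];a=L-L.mean(0);b=W-W.mean(0)
    th=np.arctan2((a[:,0]*b[:,1]-a[:,1]*b[:,0]).sum(),(a*b).sum())
    R=np.array([[np.cos(th),-np.sin(th)],[np.sin(th),np.cos(th)]])
    o=W.mean(0)-R@L.mean(0); return o,th,W-(L@R.T+o)
W=np.array([plane(t,c(p,240,135,5),.012) for p in [(27,124),(471,28),(573,424),(113,526)]])
print("top press",*fit(W,L))
W=np.array([plane(s,c(p,230,180,5),.012) for p in [(516,208),(357,515),(27,377),(210,100)]])
print("scene press",*fit(W,L))
# plate & mug rims
def white(im,x0,y0,w,h,th):
    g=im["pixels"][y0:y0+h,x0:x0+w].astype(int); return g
print("plate top",plane(t,c((362,237),240,135,5),.02),"scene",plane(s,c((266,330),230,180,5),.02))
print("mug top",plane(t,c((379,154),85,170,5),.095),"scene",plane(s,c((368,222),275,115,6),.095))
print("handle top tip",plane(t,c((304,113),85,170,5),.08), "scene",plane(s,c((452,230),275,115,6),.08))
print("grip top", plane(t,c((711,76),240,135,5),.125),"scene",plane(s,c((141,470),230,180,5),.125))
print("pivot",plane(t,c((504,370),240,135,5),.044),plane(s,c((90,310),230,180,5),.044))
for p in [(93,130),(455,422)]: print("purple",plane(t,c(p,85,170,5),.095))
E
```

```text
top press [ 0.55826123 -0.0175976 ] 0.2620274623396939 [[-0.00033857 -0.00224118]
 [-0.00111889  0.00175564]
 [ 0.00024734  0.001811  ]
 [ 0.00121012 -0.00132546]]
scene press [ 0.56207303 -0.01625485] 0.26848368364920194 [[-1.00844290e-03 -7.54949767e-04]
 [-1.69455308e-03 -8.92735524e-05]
 [ 1.33909286e-03  1.70946392e-03]
 [ 1.36390311e-03 -8.65240601e-04]]
plate top [ 0.55833353 -0.02213122  0.02      ] scene [ 0.56146506 -0.0188165   0.02      ]
mug top [0.47830574 0.34707361 0.095     ] scene [0.47874196 0.34998516 0.095     ]
handle top tip [0.50036703 0.38979482 0.08      ] scene [0.51036541 0.3896116  0.08      ]
grip top [ 0.61884031 -0.18310485  0.125     ] scene [ 0.61980775 -0.17885211  0.125     ]
pivot [ 0.48633957 -0.09452376  0.044     ] [ 0.48393325 -0.08805425  0.044     ]
purple [0.48441684 0.48714149 0.095     ]
purple [0.35026755 0.29909164 0.095     ]
```

```bash
cat >> h.py <<'E'
from scipy.spatial.transform import Rotation as Ro
def toolT(s):
    T=np.eye(4);T[:3,:3]=Ro.from_euler('xyz',s["tcp_rot"]).as_matrix();T[:3,3]=s["eef_pos"];return T
def wrist(ctrl,get_image,fn):
    s=ctrl.read_state(); im=get_image("wrist"); im["world_from_camera"]=toolT(s)@im["T_tool_cam"]
    np.save(f"pics/{fn}.npy",im,allow_pickle=True); cv2.imwrite(f"pics/{fn}.png",im["pixels"]); return im,s
D=lambda yaw:[-np.pi/2,0,yaw]
E
python3 - <<'E'
from h import *
from rig import ctrl,get_image
for y in [-0.58,2.56]:
    print(y,ctrl.ik([.4785,.3485,.08],D(y)))
for y in [-1.306,1.836]:
    print(y,ctrl.ik([.56,-.02,.1],D(y)))
for y in [-1.306,1.836,.265,.265-np.pi]: print("grip",y,ctrl.ik([.62,-.182,.1],D(y)))
y=2.56; z=np.array([-np.sin(y),np.cos(y)])
# camera sits +70mm along tool z, looks back; aim so that mug is central
p=np.array([.4785,.3485])
for d in (.06,0.1): 
    print(d)
y=-.58
ctrl.movep([p[0],p[1],.22],D(y))
im,s=wrist(ctrl,get_image,"c1")
print(s["time"],s["joints"],proj(im,[p[0],p[1],.095]))
E
```

```text
-0.58 [0.49630645 0.2632498  1.724299   0.         1.15404385 1.07630645]
2.56 [ 4.96306452e-01  2.63249803e-01  1.72429900e+00 -4.44089210e-16
  1.15404385e+00 -2.06369355e+00]
-1.306 [-0.17643091  0.16808127  1.79539882  0.          1.17811257  1.12956909]
1.836 [-1.76430910e-01  1.68081266e-01  1.79539882e+00 -4.44089210e-16
  1.17811257e+00 -2.01243091e+00]
grip -1.306 [-0.40747094  0.36005466  1.561505    0.          1.22003299  0.89852906]
grip 1.836 [-4.07470937e-01  3.60054660e-01  1.56150500e+00 -4.44089210e-16
  1.22003299e+00 -2.24347094e+00]
grip 0.265 [-0.40747094  0.36005466  1.561505    0.          1.22003299 -0.67247094]
grip -2.876592653589793 [-4.07470937e-01  3.60054660e-01  1.56150500e+00 -4.44089210e-16
  1.22003299e+00  2.46912172e+00]
0.06
0.1
1.5083 [4.97286020e-01 1.33286360e-01 1.59985982e+00 4.05924125e-04
 1.40864978e+00 1.07548271e+00] [277.21032816 194.28554451]
```

View pics/c1.png

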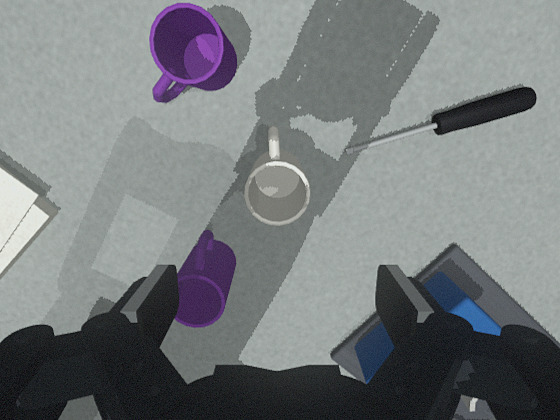

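```bash
python3 - <<'E'
from h import *
im=load("c1"); g=im["pixels"].astype(int)
hsv=cv2.cvtColor(im["pixels"],cv2.COLOR_BGR2HSV)
c=g[110:240,230:330]
# white-ish warm: R>=B
m=((c.min(2)>125)&(c[:,:,2]>=c[:,:,0]+3)).astype(np.uint8)
cv2.imwrite("pics/c1m.png",cv2.resize(np.hstack([m[:,:,None].repeat(3,2)*255,im["pixels"][110:240,230:330]]),None,fx=3.8,fy=3.8))
cs,_=cv2.findContours(m,cv2.RETR_EXTERNAL,cv2.CHAIN_APPROX_NONE)
k=max(cs,key=cv2.contourArea).reshape(-1,2)+[230,110]
r=k[k[:,1]>168]; e=cv2.fitEllipse(r.astype(np.float32)); print(e)
print(plane(im,e[0],.095))
h=k[k[:,1]<155]; print(h[:,0].min(),h[:,0].max(),h[:,1].min())
for y in (128,132,136,140,145,150,155):
    q=k[k[:,1]==y]; print(y,q[:,0].min() if len(q) else None,q[:,0].max() if len(q) else None)
o=plane(im,e[0],.095)
for y in (129,140,150): 
    q=k[k[:,1]==y][:,0]; 
    if len(q):
        w=plane(im,((q.min()+q.max())/2,y),.075)-o; print(np.hypot(*w[:2]),np.degrees(np.arctan2(w[1],w[0])))
E
```

```text
((276.7060546875, 193.29286193847656), (62.07441711425781, 64.72172546386719), 100.05333709716797)
[0.47862171 0.34951258 0.095     ]Traceback (most recent call last):
  File "<stdin>", line 12, in <module>
    return umr_minimum(a, axis, None, out, keepdims, initial, where)
ValueError: zero-size array to reduction operation minimum which has no identity
```

View pics/c1m.png

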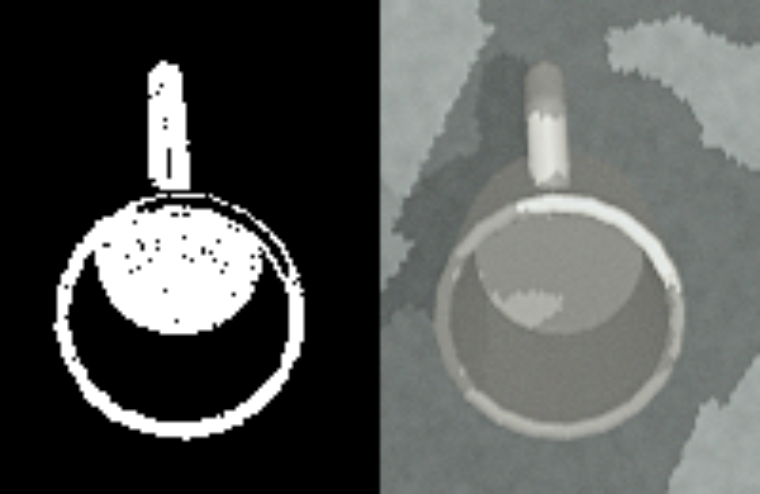

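```bash
python3 - <<'E'
from h import *
im=load("c1"); o=plane(im,(277.1,193.2),.095); print(o)
for p,z in [((274.6,158),.08),((274.1,149),.078),((273.2,132),.053),((273.2,128),.053)]:
    w=plane(im,p,z)-o; print(np.hypot(*w[:2]),np.degrees(np.arctan2(w[1],w[0])))
E
```

```text
[0.4789638  0.34939122 0.095     ]
0.02952186017086727 61.288424042132334
0.037461153604557214 61.0436248391577
0.05120160514122912 61.09585435922219
0.054978513025825064 60.79135237990855
```

```bash
python3 - <<'E'
from h import *
from rig import ctrl,get_image
ctrl.movep([.57,-.05,.27],D(-1.306))
im,s=wrist(ctrl,get_image,"d1"); print(s["time"],s["eef_pos"],s["tcp_rot"])
th=.265;R=np.array([[np.cos(th),-np.sin(th)],[np.sin(th),np.cos(th)]]);o=np.array([.56,-.018])
for l,z in [((0,0),.02),((0,33),.07),((100,155),.012),((100,-90),.012),((-120,-90),.012),((-90,-55),.044)]:
    print(l,proj(im,np.append(o+R@(np.array(l)/1000),z)))
E
```

```text
3.0833 [ 0.56999107 -0.04887284  0.26979593] [-1.57092766e+00  5.45814331e-04 -1.30432256e+00]
(0, 0) [250.82074037 171.73993495]
(0, 33) [217.79074882 179.51677427]
(100, 155) [119.88441083  87.50150186]
(100, -90) [324.91917716  87.69966654]
(-120, -90) [318.31593063 257.03907331]
(-90, -55) [294.4456373  245.75409381]
```

View pics/d1.png

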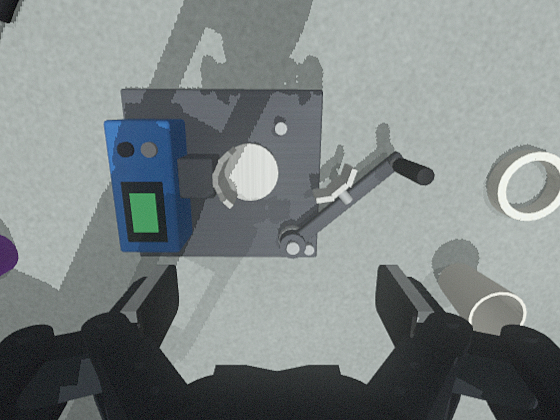

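```bash
python3 - <<'E'
from h import *
im=load("d1")
crop(im,100,70,345,200,2.3,"pics/d1c.png"); crop(im,205,130,110,90,7,"pics/d1p.png")
E
```

```text
(no output)
```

View pics/d1c.png

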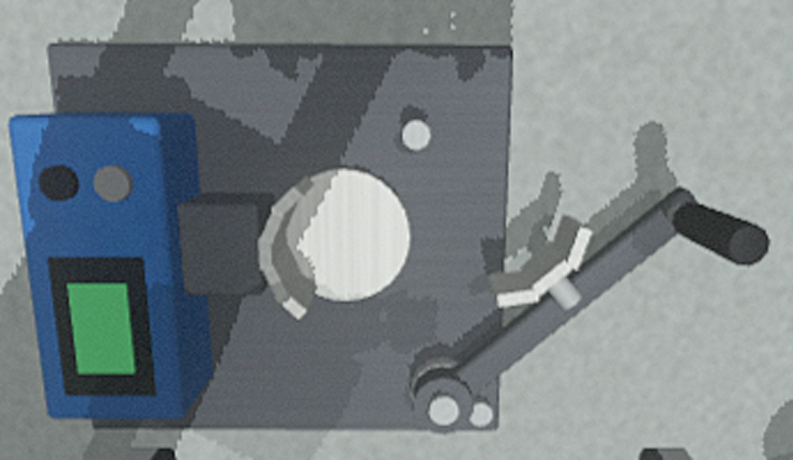

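View pics/d1p.png

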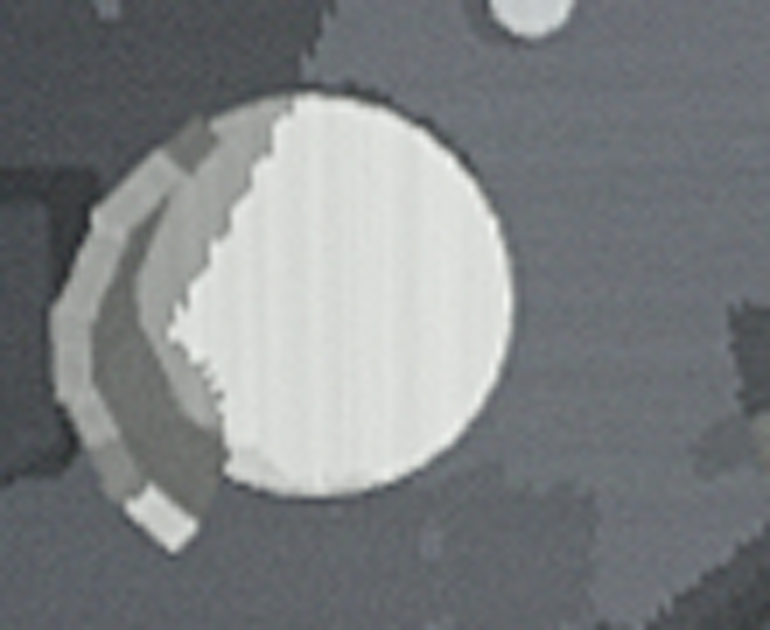

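```bash
python3 - <<'E'
from h import *
im=load("d1")
c=lambda p,x0,y0,k:((p[0]+.5)/k-.5+x0,(p[1]+.5)/k-.5+y0)
seat=plane(im,c((311,294.5),205,130,7),.02); print("plate",seat)
q=[plane(im,c(p,100,70,2.3),.012)[:2] for p in [(49,44),(512,47),(498,430)]]
a=q[0]-q[1]; b=q[1]-q[2]; print("yaw",np.arctan2(-a[0],a[1]),np.arctan2(b[1],b[0]),np.hypot(*a),np.hypot(*b))
L=np.array([[100,155],[100,-90],[-120,-90]])/1000.
A=L-L.mean(0);B=np.array(q)-np.mean(q,0)
th=np.arctan2((A[:,0]*B[:,1]-A[:,1]*B[:,0]).sum(),(A*B).sum());R=np.array([[np.cos(th),-np.sin(th)],[np.sin(th),np.cos(th)]])
print("fit",np.mean(q,0)-R@L.mean(0),th)
pv=plane(im,c((444,410),100,70,2.3),.044);print("pivot",pv,"->seat",pv[:2]-R@[-.09,-.055])
g=plane(im,c((750,244),100,70,2.3),.125);print("grip",g,np.hypot(*(g-pv)[:2]),np.arctan2(*(g-pv)[1::-1])-th)
E
```

```text
plate [ 0.55951818 -0.01576447  0.02      ]
yaw 0.25980049715431897 0.26549207701099825 0.24085113177915712 0.2166880787360149
fit [ 0.55838909 -0.01672439] 0.2618700283988459
pivot [ 0.48407628 -0.09343555  0.044     ] ->seat [ 0.55676916 -0.01701078]
grip [ 0.61953377 -0.18113081  0.125     ] 0.16136663392249143 -0.8364157143761394
```

```bash
python3 - <<'E'
from h import *
from rig import ctrl,get_image
m=[.4788,.3493]; y=-.506
ctrl.movep([*m,.14],D(y))
print(ctrl.move_straight([*m,.060],v=.12,f_stop=8), ctrl.read_state()["eef_pos"])
ctrl.set_gripper(.03,40)
s=ctrl.read_state(); print(s["time"],s["finger_gap"],s["wrist_force"],s["eef_pos"],s["tcp_rot"])
ctrl.move_straight([*m,.16],v=.15)
s=ctrl.read_state(); print(s["time"],s["finger_gap"],s["wrist_force"])
im,s=wrist(ctrl,get_image,"e1")
E
```

```text
False [0.47947417 0.34950675 0.06072504]
5.925 0.05683843088962486 [-1.44045418 -0.16254773  5.73559815] [0.47954247 0.34998403 0.06154352] [-1.56877554e+00 -1.01477806e-03 -5.05867764e-01]
6.7417 0.05695654148703522 [-0.50145392 -0.04765764 -3.29689603]
```

View pics/e1.png

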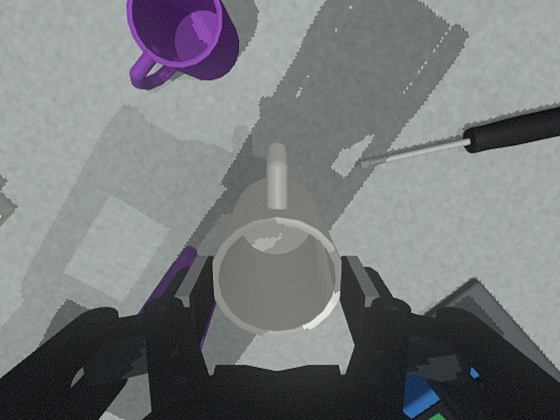

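```bash
python3 - <<'E'
from h import *
im=load("e1"); T=im["world_from_camera"]@np.linalg.inv(im["T_tool_cam"])
crop(im,195,120,165,225,2.6,"pics/e1c.png")
o=plane(im,(277.5,274),T[2,3]-.0612+.095)
print(T[:3,3],o,(np.linalg.inv(T)@np.append(o,1))[:3])
for p,z in [((278,200),.08),((277,150),.055)]:
    print((np.linalg.inv(T)@np.append(plane(im,p,T[2,3]-.0612+z),1))[:3])
E
```

```text
[0.47797212 0.34883046 0.15861712] [0.47993337 0.35081349 0.19241712] [ 0.0007155  -0.03380579  0.00262206]
[ 0.00096684 -0.01886134  0.03226075]
[0.00052566 0.00610212 0.05214936]
```

View pics/e1c.png

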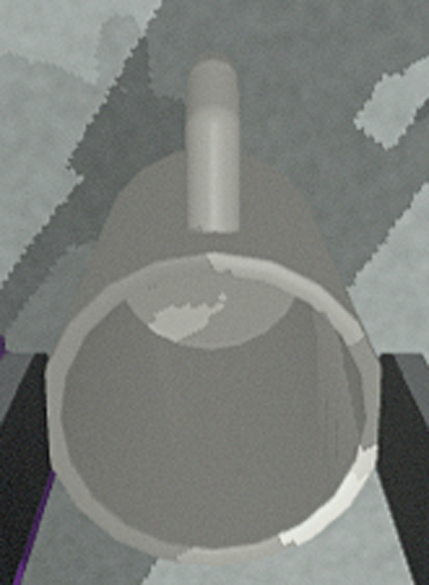

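```bash
python3 - <<'E'
from h import *
from rig import ctrl,get_image
p=[.5588,-.0233]; y=.263-np.pi/2
ctrl.movep([*p,.2],D(y))
ctrl.move_straight([*p,.112],v=.12)
im,s=wrist(ctrl,get_image,"f1"); print(s["time"],s["eef_pos"],s["tcp_rot"],s["finger_gap"])
a=[get_image("top"),get_image("scene")]
crop(a[0],240,135,150,110,5,"pics/f1t.png"); crop(a[1],225,160,120,120,5,"pics/f1s.png")
np.save("pics/f1top.npy",a[0],allow_pickle=True);np.save("pics/f1scene.npy",a[1],allow_pickle=True)
E
```

```text
9.1 [ 0.55950719 -0.0232835   0.11282876] [-1.56952171e+00 -6.02403006e-04 -1.30752640e+00] 0.05698479276891034
```

View pics/f1.png

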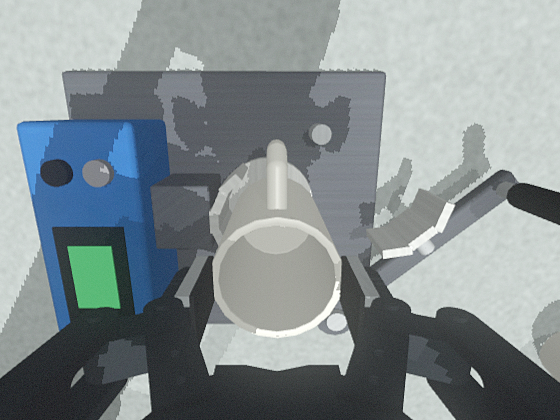

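View pics/f1t.png

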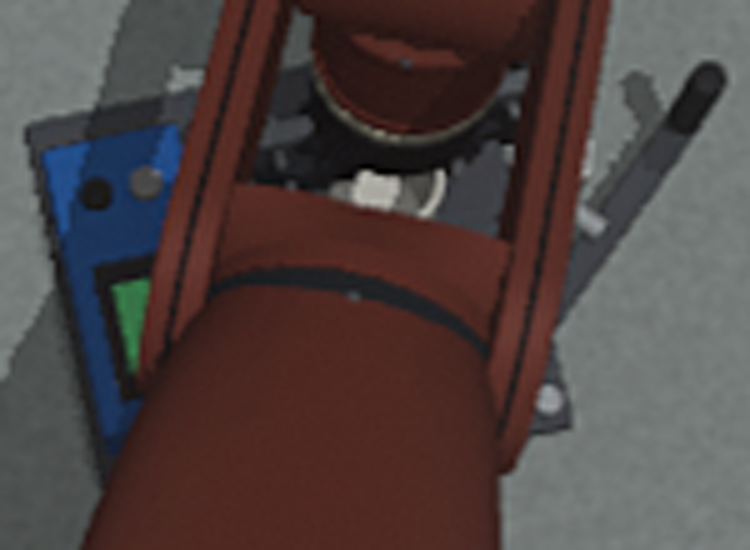

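View pics/f1s.png

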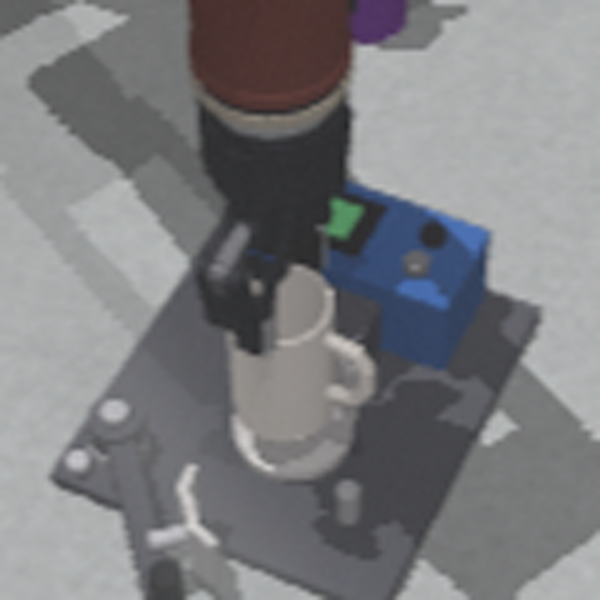

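```bash
python3 - <<'E'
from h import *
im=load("f1")
th=.263;R=np.array([[np.cos(th),-np.sin(th)],[np.sin(th),np.cos(th)]]);o=np.array([.559,-.017])
for l in [(100,155),(100,-90)]: print(proj(im,np.append(o+R@(np.array(l)/1000),.012)))
for p in [(62.5,72),(385.5,71.5)]: print(R.T@(plane(im,p,.012)[:2]-o)*1000)
E
```

```text
[59.27375295 69.83679957]
[389.03231339  69.76581217]
[ 98.50402519 152.87139941]
[ 98.80164167 -87.48327133]
```

```bash
python3 - <<'E'
from h import *
from rig import ctrl,get_image
p=[.5583,-.0234]
ctrl.move_straight([*p,.088],v=.06)
r=ctrl.move_straight([*p,.076],v=.02,f_stop=4)
s=ctrl.read_state(); print(r,s["time"],s["eef_pos"],s["wrist_force"],s["finger_gap"])
im,_=wrist(ctrl,get_image,"g0")
a=get_image("scene"); crop(a,225,160,120,120,5,"pics/g0s.png")
E
```

```text
True 10.225 [ 0.55876605 -0.02337778  0.08152247] [-1.19703492  0.47634045  4.65855783] 0.05695463918122608
```

View pics/g0s.png

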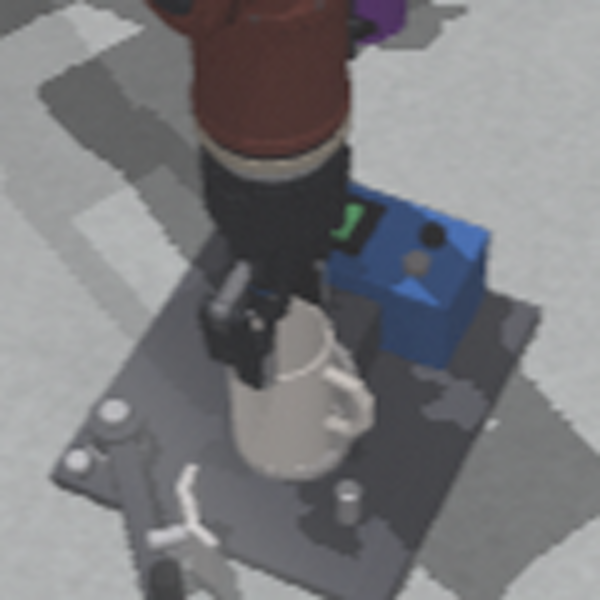

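View pics/g0.png

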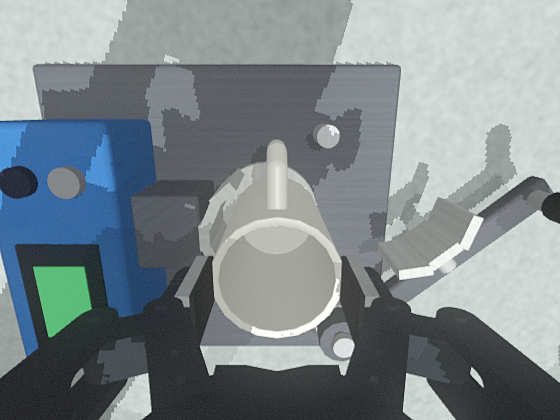

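```bash
python3 - <<'E'
from h import *
from rig import ctrl,get_image
p=[.5588,-.0234]
ctrl.set_gripper(.082)
s=ctrl.read_state(); print(s["time"],s["eef_pos"],s["wrist_force"],s["finger_gap"])
ctrl.move_straight([*p,.20],v=.15)
im,s=wrist(ctrl,get_image,"g1"); print(s["time"])
# next: above grip
g=[.6195,-.182]
y=.263-.85+np.pi/2-np.pi  # jaw tangential
for yy in (y,y+np.pi,.263-np.pi/2-.4): print(yy,ctrl.ik([*g,.085],D(yy)))
E
```

```text
10.7 [ 0.55726516 -0.02314571  0.07989909] [-0.27376711 -0.18878637 -0.85618043] 0.08206319909696841
11.65
-2.1577963267948963 [-4.07780107e-01  3.75214220e-01  1.57221103e+00 -4.44089210e-16
  1.19416740e+00  1.75001622e+00]
0.9837963267948968 [-0.40778011  0.37521422  1.57221103  0.          1.1941674  -1.39157643]
-1.7077963267948966 [-0.40778011  0.37521422  1.57221103  0.          1.1941674   1.30001622]
```

View pics/g1.png

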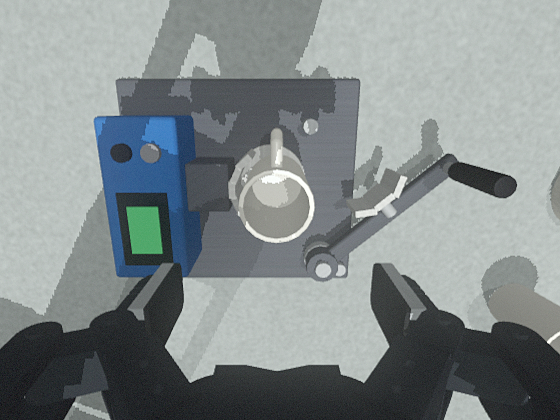

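```bash
cat >> h.py <<'E'
TH=.263; PV=np.array([.4864,-.0935])
def gp(q): a=TH-.85+q; return PV+.16*np.array([np.cos(a),np.sin(a)])
gy=lambda q: TH-.85+q-np.pi/2
E
python3 - <<'E'
from h import *
from rig import ctrl,get_image
g=gp(0); print(g)
ctrl.movep([*g,.20],D(gy(0)))
im,s=wrist(ctrl,get_image,"h1"); print(s["time"],proj(im,[*g,.125]))
E
```

```text
[ 0.61961696 -0.18211851]
12.4167 [276.73388734 209.41374206]
```

View pics/h1.png

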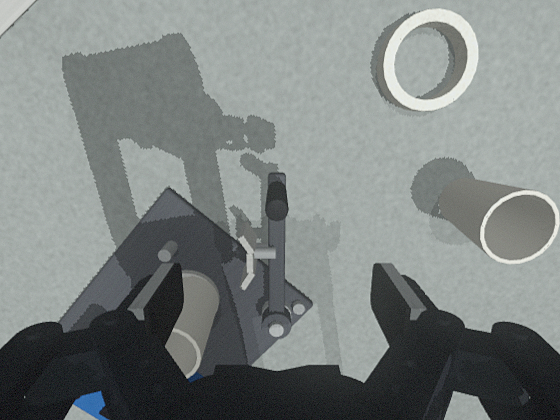

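```bash
python3 - <<'E'
from h import *
from rig import ctrl,get_image
g=gp(0)
print(ctrl.move_straight([*g,.081],v=.12,f_stop=8))
ctrl.set_gripper(.0,45)
s=ctrl.read_state(); print(s["time"],s["finger_gap"],s["eef_pos"],s["wrist_force"])
im,s=wrist(ctrl,get_image,"h2")
f0=s["wrist_force"]
for q in np.linspace(0,.85,9)[1:-1]:
    ctrl.move_straight([*gp(q),.081],D(gy(q)),v=.1)
    s=ctrl.read_state(); r=s["eef_pos"][:2]-PV
    print("%.2f"%s["time"],round(q,2),"ach",round(np.arctan2(r[1],r[0])-TH+.85,3),np.hypot(*r).round(4),s["wrist_force"].round(1),s["finger_gap"].round(4))
im,s=wrist(ctrl,get_image,"h3")
a=get_image("scene"); crop(a,225,160,120,120,5,"pics/h3s.png")
E
```

```text
False
14.225 0.01609643380672522 [ 0.61982215 -0.18204426  0.0813521 ] [-0.20748149  1.4146717   3.00457702]Traceback (most recent call last):
  File "<stdin>", line 12, in <module>
AttributeError: 'float' object has no attribute 'round'
```

```bash
python3 - <<'E'
from h import *
from rig import ctrl,get_image
for q in np.linspace(0,.85,9)[1:-1]:
    ctrl.move_straight([*gp(q),.081],D(gy(q)),v=.1)
    s=ctrl.read_state(); r=s["eef_pos"][:2]-PV
    print("%.2f q%.2f ach %.3f r %.4f"%(s["time"],q,np.arctan2(r[1],r[0])-TH+.85,np.hypot(*r)),s["wrist_force"].round(1),"%.4f"%s["finger_gap"])
im,s=wrist(ctrl,get_image,"h3")
a=get_image("scene"); crop(a,225,160,120,120,5,"pics/h3s.png")
E
```

```text
14.84 q0.11 ach 0.102 r 0.1602 [-2.2 -2.   4.7] 0.0166
15.16 q0.21 ach 0.211 r 0.1603 [-1.3 -2.4  4.8] 0.0161
15.47 q0.32 ach 0.315 r 0.1604 [-0.1 -3.6  5.5] 0.0164
15.79 q0.42 ach 0.420 r 0.1604 [-0.  -3.3  5.2] 0.0160
16.11 q0.53 ach 0.527 r 0.1605 [ 1.3 -3.   3.9] 0.0160
16.43 q0.64 ach 0.633 r 0.1606 [ 3.9 -4.5  3.4] 0.0159
16.74 q0.74 ach 0.739 r 0.1607 [ 5.  -2.3  3.6] 0.0160
```

View pics/h3.png

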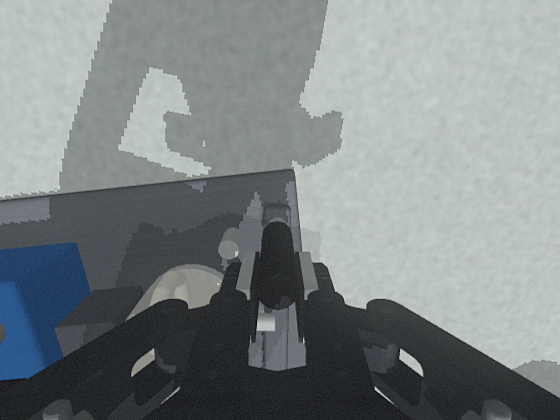

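View pics/h3s.png

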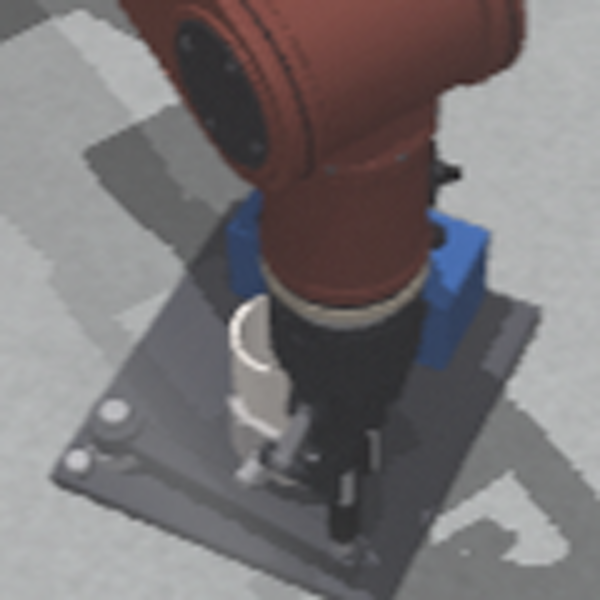

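```bash
python3 - <<'E'
from h import *
from rig import ctrl,get_image
for q in [.78,.80,.82,.83,.84,.85,.86,.87,.88,.89]:
    ctrl.move_straight([*gp(q),.081],D(gy(min(q,.85))),v=.03)
    ctrl.hold(.1)
    s=ctrl.read_state(); r=s["eef_pos"][:2]-PV; a=TH-.85+q
    f=s["wrist_force"]; ft=-np.sin(a)*f[0]+np.cos(a)*f[1]; fr=np.cos(a)*f[0]+np.sin(a)*f[1]
    print("%.2f q%.2f ach %.3f r %.4f ft %.1f fr %.1f fz %.1f"%(s["time"],q,np.arctan2(r[1],r[0])-TH+.85,np.hypot(*r),ft,fr,f[2]),"%.4f"%s["finger_gap"])
    if ft<-22: break
im,s=wrist(ctrl,get_image,"i1")
a=get_image("scene"); crop(a,225,160,120,120,5,"pics/i1s.png")
a=get_image("top"); crop(a,240,135,150,110,5,"pics/i1t.png")
E
```

```text
17.28 q0.78 ach 0.772 r 0.1607 ft -4.5 fr 4.5 fz 3.4 0.0159
17.64 q0.80 ach 0.791 r 0.1607 ft -4.3 fr 5.3 fz 2.8 0.0161
18.00 q0.82 ach 0.810 r 0.1607 ft -5.9 fr 5.1 fz 3.4 0.0161
18.35 q0.83 ach 0.818 r 0.1608 ft -5.4 fr 5.3 fz 2.0 0.0162
18.70 q0.84 ach 0.827 r 0.1608 ft -6.9 fr 5.5 fz 2.2 0.0164
19.05 q0.85 ach 0.836 r 0.1608 ft -7.8 fr 6.0 fz 2.4 0.0159
19.40 q0.86 ach 0.845 r 0.1608 ft -7.9 fr 5.2 fz 2.1 0.0162
19.75 q0.87 ach 0.854 r 0.1609 ft -7.7 fr 5.1 fz 0.9 0.0164
20.10 q0.88 ach 0.860 r 0.1608 ft -9.9 fr 5.2 fz 2.1 0.0161
20.45 q0.89 ach 0.862 r 0.1608 ft -13.2 fr 5.0 fz -0.1 0.0163
```

View pics/i1.png

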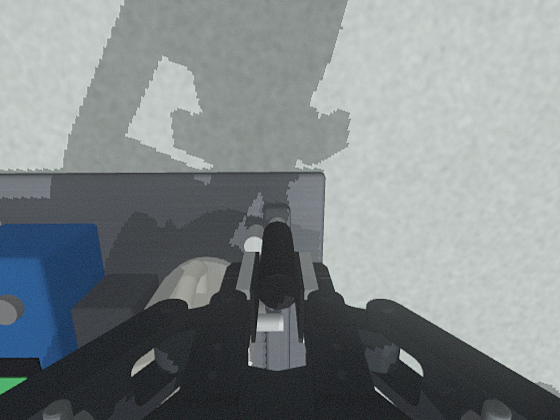

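View pics/i1s.png

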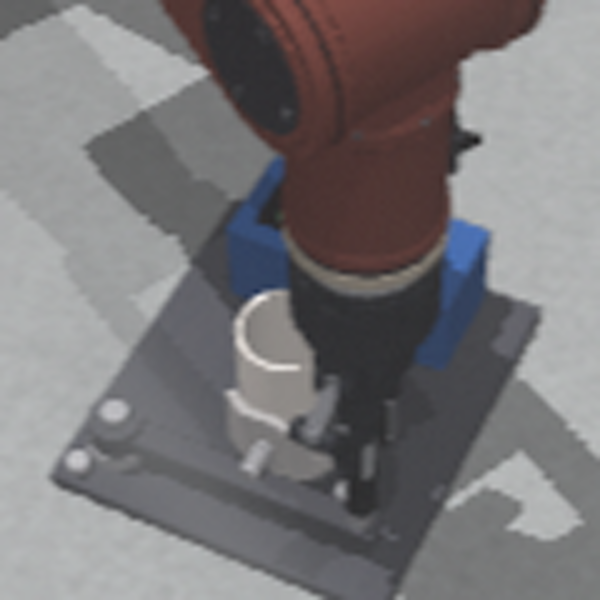

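View pics/i1t.png

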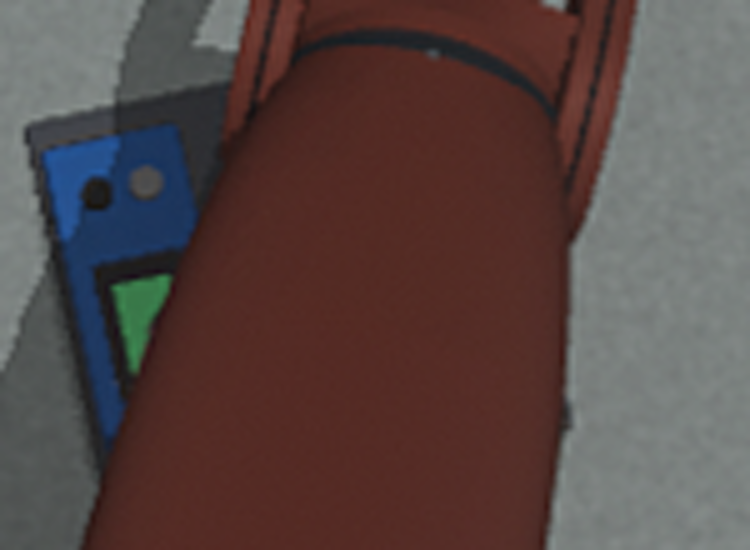

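```bash
python3 - <<'E'
from h import *
from rig import ctrl,get_image
for q in [.9,.91]:
    ctrl.move_straight([*(gp(q)),.081],D(gy(.85)),v=.03)
    for _ in range(2):
        ctrl.hold(.3)
        s=ctrl.read_state(); r=s["eef_pos"][:2]-PV; a=TH
        f=s["wrist_force"]; ft=-np.sin(a)*f[0]+np.cos(a)*f[1]; fr=np.cos(a)*f[0]+np.sin(a)*f[1]
        print("%.2f q%.2f ach %.3f r %.4f ft %.1f fr %.1f fz %.1f"%(s["time"],q,np.arctan2(r[1],r[0])-TH+.85,np.hypot(*r),ft,fr,f[2]),"%.4f"%s["finger_gap"])
    if ft<-16: break
a=get_image("scene"); crop(a,225,160,120,120,5,"pics/j1s.png")
crop(a,150,80,260,300,2,"pics/j1w.png")
im,s=wrist(ctrl,get_image,"j1")
E
```

```text
21.15 q0.90 ach 0.865 r 0.1609 ft -16.9 fr 6.6 fz -2.6 0.0163
21.45 q0.90 ach 0.865 r 0.1609 ft -16.9 fr 5.6 fz -2.7 0.0160
```

View pics/j1s.png

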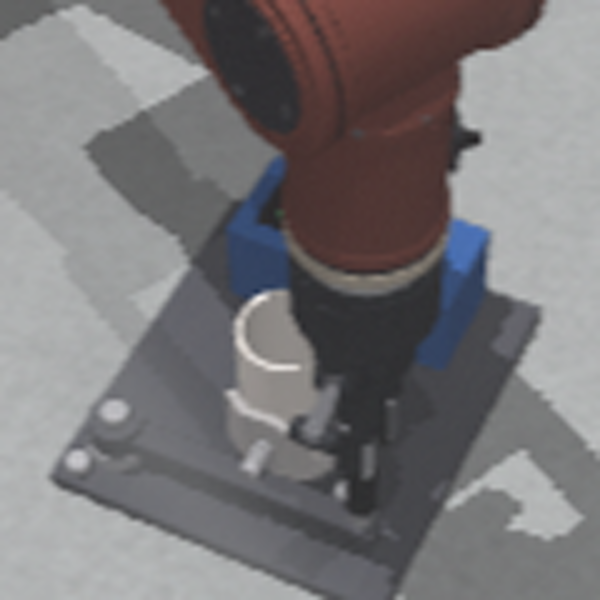

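View pics/j1w.png

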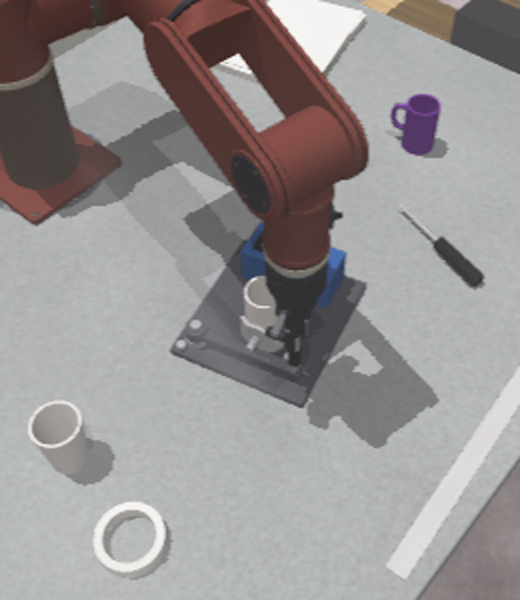

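```bash
python3 - <<'E'
from h import *
im=load("a_scene")
R=np.array([[np.cos(TH),-np.sin(TH)],[np.sin(TH),np.cos(TH)]]);o=np.array([.559,-.017])
for dy in (0,-6):
    P=[proj(im,np.append(o+R@(np.array([30*np.cos(t),dy+30*np.sin(t)])/1000),.115)) for t in np.linspace(0,6.28,90)]
    P=(np.array(P)-[225,160]+.5)*5-.5; print(dy,P.min(0).round(),P.max(0).round())
j=load("j1"); k=load("h3")
# shell/pin/arm check in press frame: bar far edges seen by wrist -> arm direction vs base edge
crop(j,180,160,160,140,5,"pics/j1c.png")
E
```

```text
0 [234. 289.] [339. 373.]
-6 [229. 296.] [335. 380.]
```

View pics/j1c.png

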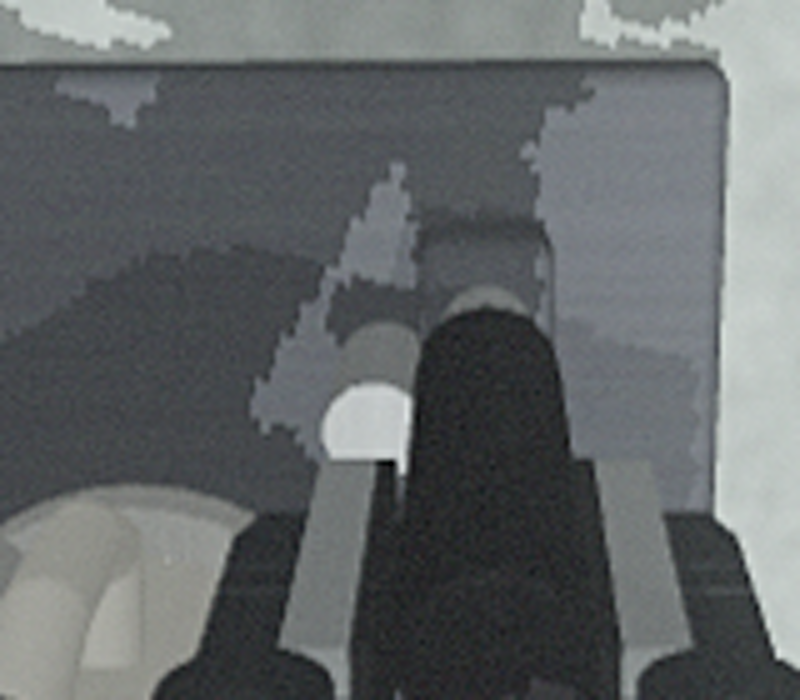

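```bash
python3 - <<'E'
from rig import ctrl
ctrl.hold(.5); s=ctrl.read_state(); print(s["time"],s["wrist_force"],s["finger_gap"]); ctrl.close_job()
E
```

```text
22.05 [  9.9651576  -15.24268478  -2.46310778] 0.016307042872785574
the job is handed in; nothing more can be done
```

I loaded the mug and clamped it, then handed the job in at 22.05 s with the gripper still holding the clamp arm at its stop.

**What I did:** I gripped the white handled mug across its body and turned its handle to the press's +x gap. I set it down about 6 mm short of the seat, stopping on contact at 4 N, and let go. I then gripped the upright grip, swung the arm along its arc, and pushed until it met the stop.

**Last checks:**
- **Stop:** the arm stalled at a computed 0.862–0.865 rad while the tangential force rose from about 8 N to 17 N. The wrist picture shows the arm up against its stop pin. The reading is slightly above the nominal 0.85 rad, which I put down to measuring error and flex.
- **Mug:** it stands upright with its handle out through the +x gap. The visible part of the rim in the scene picture fits the seated position to about 1 mm, not the 6 mm-short one; the gripper hid the rest of the rim.
- **Bystanders:** the tumbler, tape roll and screwdriver look undisturbed in the last scene picture.

**Disagreements:** the gripper read 57 mm on the 60 mm mug and 16 mm on the 18 mm grip, yet both grasps held. The top camera could not confirm the final state because the robot arm blocked its view.

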